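# Close a filter housing with its three lever bolts

## Robot

A 6-joint arm with a two-finger parallel gripper is mounted at the origin on a cart in front of the work surface, level with it; the furniture and walls round the work are solid. World frame = base frame: x ahead of the robot, y to its left, z up, the work surface at z = 0. Lengths are in m, angles in degrees, forces in N, time in s.
With the tool pointing down it reaches from about 0.4 to 0.825 m from the base axis. Payload 7 kg.
Tool frame: the origin (TCP) lies on the centre line of the jaws, within the pads' length; the fingertips stand 19 mm ahead of it and the grasp point (between the pads) is the TCP; z points along the fingers, y is the line along which they close (so a half turn about z gives the same grasp; the last joint's range is limited). The gripper opens to 88 mm and grips with 3 to 60 N. Pads are 19 mm wide; open, the fingers measure 130 mm over their backs; the gripper's body (78 mm by 193 mm) begins 47 mm behind the grasp point.
Start: joints at [90.247, 20.546, 0.682, 0, -70.136, -16.507], TCP at [0.189, 0.648, 0.246] pointing down, gripper open.
Joint ranges: [-176.03, 176.03], [-82.01, 121.73], [-58.28, 71.71], [-173.87, 95.51], [-174.79, -0.11], [-173.66, 173.66]. Speed limits (degrees/s): [136.94, 136.94, 172.46, 180, 180, 180].

## Interface

Orientations are given as [roll, pitch, yaw] about the fixed x, y, z axes, in that order (R = Rz(yaw) Ry(pitch) Rx(roll)).
In Python, from plant import get_state, capture, close_job gives the robot as it stands.
- The arm moves only by the tool apply_moves, never from a script. Its argument "targets" is a list of rows, each a list of 7 numbers: the opening, from 0 (shut) to 1 (fully open), then the shift along the tool's x, y, z normalised to -1 to 1, where 1 is 1000 mm, then the turn, a rotation vector about the tool's x, y, z normalised to -1 to 1, where 1 is 90 degrees. In form: [[claw, tx, ty, tz, ax, ay, az], ...]. A call has 1 to 20 rows; each row shifts and turns the commanded pose from where the row before left it, along the tool's axes as they then stand; what a row does not reach is not made up. A row lasts 1/12 s, in which the tool goes at most 41.7 mm and 7.16 degrees, less where a joint would pass 70% of its speed; a pose out of reach is approached as far as the arm can. A call with a number of a shift or a turn outside -1 to 1 is refused whole. A call with a gripper value outside its range is refused whole. The fingers move at their own pace and stop on an object; "newtons" is the grip in N (left out, the last holds). Time passes only in rows, so rows that do not move let the fingers close. It gives the time, the measured TCP pose, the force, the opening and the grip force at its end, in the units of the state.
- get_state(): the state, without advancing time (a new reading comes with each control period).
- capture(name): name is "scene" or "top" or "wrist"; returns a dict with "frame" (400x640x3 uint8, red, green, blue), "range_z" (400x640 float32, m along the optical axis (not along the pixel's ray), 0 where there is no reading), "camera_matrix" (3x3 intrinsics, pixels), "T" (4x4, takes a point from camera to world coordinates). Camera axes: x right, y down, z forward; pixel columns grow to the right and rows downward; lengths in m; the calibration is good to about 2 mm. A picture is of the moment at which its call begins.
- close_job(): hands the job in; it is judged then, once.
The state is a dict: "time_s": time; "joints": joint angles; "qd": joint speeds; "joint_torque": joint torques, N m; "tcp_pos": TCP position; "eef_rot": TCP orientation; "contact_force": force on the tool from outside, world axes, zero at the start; "moment": the same for the moment, N m; "gripper_width": finger opening in m; "gripper_force": force on a finger pad.
Only numpy, scipy, OpenCV 4.12 (cv2) and the standard library are available. Lean on these libraries where they do the work, as an engineer would, in place of code of your own. Each camera call takes 0.05 s, during which the arm holds its last target. There are 200 camera calls.

## Task

Close the filter housing: turn each of its three captive lever bolts clockwise until it is fully home on its end stop. Tighten the bolt above the outlet pipe first, then the other two one after the other, going round clockwise as seen from above. Leave the glassware and the carton beside it where they are.

Things in the scene. Friction and masses are not known exactly. Their poses are not given: they have to be found in the camera images.
- filter_housing: Round steel filter housing, fixed; lid 152 mm across, its top 52 mm above the worktop. Origin: centre of the underside, z up. An outlet pipe with a 34 mm flange sticks out sideways along its -x (end 114 mm out, top 38 mm up). Three captive bolts stand on a 52 mm radius circle: at -x above the pipe, then 120 and 240 degrees clockwise from above. Vent boss in the middle, 50 mm wide, top 70 mm up.
- bolt_1 (a joint): Bolt 1 (directly above the outlet pipe), rad: grows clockwise from above; 0 = slack, 1.75 = on its end stop. Starts between 0.05 and 0.6. Takes about 0.12 N m (3 N near the lever end); stays where left. The lever points 0.875 rad anticlockwise of outward at 0 and as far clockwise of it at the stop, where it lies against an 8 mm steel stop pin on the lid.
- bolt_1_axis (a point): Point on the upright turning axis of bolt 1, at the height of the lever's centre line (80 mm above the worktop; lid 28 mm below). Steel hub 26 mm across, top about 91 mm above the worktop.
- bolt_1_tip (a point): Centre of the 20 mm ball at the free end of the lever of bolt 1, 60 mm from the axis. The lever is a level grey round bar, 14 mm thick, between the hub and the ball, centre line 80 mm above the worktop, with nothing but the lid and pipe beneath it; it can be pushed sideways.
- bolt_2 (a joint): Bolt 2 (next one clockwise from bolt 1, seen from above), rad: grows clockwise from above; 0 = slack, 1.75 = on its end stop. Starts between 0.05 and 0.6. Takes about 0.12 N m (3 N near the lever end); stays where left. The lever points 0.875 rad anticlockwise of outward at 0 and as far clockwise of it at the stop, where it lies against an 8 mm steel stop pin on the lid.
- bolt_2_axis (a point): Point on the upright turning axis of bolt 2, at the height of the lever's centre line (80 mm above the worktop; lid 28 mm below). Steel hub 26 mm across, top about 91 mm above the worktop.
- bolt_2_tip (a point): Centre of the 20 mm ball at the free end of the lever of bolt 2, 60 mm from the axis. The lever is a level grey round bar, 14 mm thick, between the hub and the ball, centre line 80 mm above the worktop, with nothing but the lid and pipe beneath it; it can be pushed sideways.
- bolt_3 (a joint): Bolt 3 (last one, next clockwise after bolt 2), rad: grows clockwise from above; 0 = slack, 1.75 = on its end stop. Starts between 0.05 and 0.6. Takes about 0.12 N m (3 N near the lever end); stays where left. The lever points 0.875 rad anticlockwise of outward at 0 and as far clockwise of it at the stop, where it lies against an 8 mm steel stop pin on the lid.
- bolt_3_axis (a point): Point on the upright turning axis of bolt 3, at the height of the lever's centre line (80 mm above the worktop; lid 28 mm below). Steel hub 26 mm across, top about 91 mm above the worktop.
- bolt_3_tip (a point): Centre of the 20 mm ball at the free end of the lever of bolt 3, 60 mm from the axis. The lever is a level grey round bar, 14 mm thick, between the hub and the ball, centre line 80 mm above the worktop, with nothing but the lid and pipe beneath it; it can be pushed sideways.
- beaker_100: Glass beaker, 58 mm wide, 70 mm tall, standing to the left; origin at the centre of its underside. Bystander.
- vial_a: Sample vial with white cap, 27 mm across, 72 mm tall, standing to the left; origin at the centre of its underside. Bystander.
- slide_box: Small carton, 34 x 82 x 30 mm, lying to the right; origin at the centre of its underside. Bystander.

How it is judged:
By the outcome, as a careful person would: the job done as asked, in the order asked, and still so for the second after the job is handed in, with the robot touching nothing.
It also fails if it takes over 53 s, if anything falls off the work surface, if the arm or the gripper's body presses on something with over 40 N, if the wrist force passes 120 N, or if a joint passes its speed limit or range.

## Working session

There is one attempt and no reset: what is moved stays moved. The work goes in short steps, Python scripts to look and compute and a tool call to move; the robot and the scene stay as the last step left them, time stands still between calls to the robot, and variables do not carry over. Pictures are saved under pics/ and viewed, at most 10 in all, crops included, and the job is handed in when it is done.

Besides the shell and the picture viewer there is one more tool, called by a JSON object that holds its "name" and its "arguments". apply_moves: Moves the arm, as the interface text tells. Scaled input: -1 to 1 covers 1000 mm each way for a shift and 90 degrees each way for a turn. Its arguments: {"type":"object","properties":{"targets":{"type":"array","items":{"type":"array","items":{"type":"number"}}},"newtons":{"type":"number"}},"required":["targets"]}

```bash
mkdir -p pics; python3 - <<'E'
from plant import *
import cv2,numpy as np
print(get_state())
for n in("scene","top"):
    c=capture(n);np.savez(n,**c);cv2.imwrite(f"pics/{n}.png",c["frame"][:,:,::-1]);print(n,c["camera_matrix"],c["T"])
E
```

```text
{'time_s': 0.0, 'joints': array([ 9.02469404e+01,  2.05918233e+01,  6.34414053e-01, -2.19696626e-02,
       -7.01354107e+01, -1.65054105e+01]), 'qd': array([ 0.03423752,  0.06995522, -0.00521091,  0.01033909,  0.03900734,
       -0.01539222]), 'joint_torque': array([-2.94898982e-04, -5.82719994e+01,  2.93051541e+01,  6.99695393e+00,
        6.97085430e-03, -1.56166111e-04]), 'tcp_pos': array([0.18888133, 0.64756014, 0.24461732]), 'eef_rot': array([ 1.79905137e+02, -6.57169316e-03, -1.62659466e+01]), 'contact_force': array([ 0.91611223, -0.90591516,  0.30588066]), 'moment': array([ 0.00820471, -0.03284926,  0.01186287]), 'gripper_force': 0.0, 'gripper_width': 0.08766975067106124}
scene [[377.37559787   0.         315.05928464]
 [  0.         377.37559787 197.13004705]
 [  0.           0.           1.        ]] [[-0.56586499 -0.62509624  0.5376351   0.06495588]
 [-0.82446283  0.42297887 -0.37596532  0.35402695]
 [ 0.00760622 -0.65600577 -0.75471755  0.733856  ]
 [ 0.          0.          0.          1.        ]]
top [[401.88865493   0.         325.9657343 ]
 [  0.         401.88865493 190.04198457]
 [  0.           0.           1.        ]] [[ 1.53811678e-03 -9.96279054e-01  8.61723843e-02  4.61762363e-01]
 [-9.99836698e-01  1.94636536e-05  1.80714140e-02 -1.23074555e-03]
 [-1.80058485e-02 -8.61861081e-02 -9.96116331e-01  1.04335058e+00]
 [ 0.00000000e+00  0.00000000e+00  0.00000000e+00  1.00000000e+00]]
```

View pics/top.png

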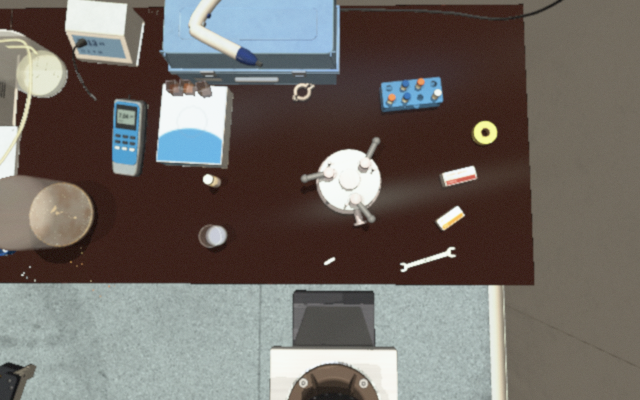

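View pics/scene.png

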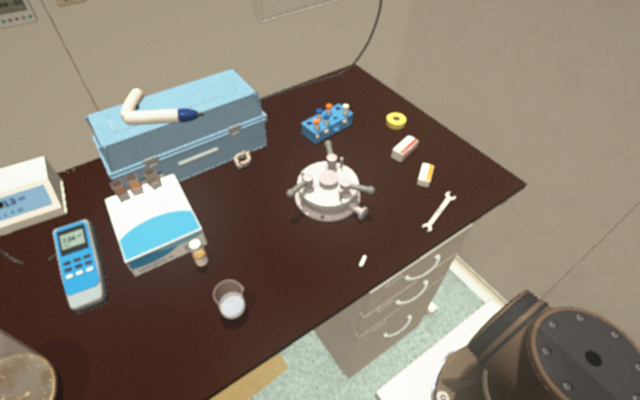

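The top view shows the housing lid at about (349,181), with the outlet pipe towards the robot at about (360,220). Levers end near (376,141), (305,179) and (372,221). I'll enlarge it.

```bash
cat > h.py <<'E'
import numpy as np
def ray(c,u,v,z):
    K,T=c["camera_matrix"],c["T"]
    d=T[:3,:3]@np.linalg.inv(K)@[u,v,1.]
    return T[:3,3]+d*(z-T[2,3])/d[2]
def proj(c,p):
    q=np.linalg.inv(c["T"])@np.append(p,1); q=c["camera_matrix"]@q[:3]; return q[:2]/q[2]
E
python3 - <<'E'
import cv2,numpy as np
from h import *
c=dict(np.load("top.npz"));f=c["frame"]
x0,y0,s=290,125,6
cr=cv2.resize(f[y0:y0+100,x0:x0+110],None,fx=s,fy=s,interpolation=cv2.INTER_CUBIC)
for i in range(0,110,10):cv2.putText(cr,str(x0+i),(i*s,10),0,.35,(0,255,0));cv2.line(cr,(i*s,12),(i*s,18),(0,255,0))
for i in range(0,100,10):cv2.putText(cr,str(y0+i),(0,i*s+4),0,.35,(0,255,0))
cv2.imwrite("pics/crop.png",cr[:,:,::-1])
d=c["range_z"];v,u=np.mgrid[y0:y0+100,x0:x0+110];z=d[v,u]
P=np.stack([(u-c["camera_matrix"][0,2])/401.8887*z,(v-c["camera_matrix"][1,2])/401.8887*z,z],-1).reshape(-1,3)@c["T"][:3,:3].T+c["T"][:3,3]
np.save("P.npy",P)
L=P[(abs(P[:,2]-.052)<.006)]
(ctr,r)=cv2.minEnclosingCircle(L[:,:2].astype(np.float32));print(len(L),ctr,r,np.median(L[:,2]))
B=P[(abs(P[:,2]-.070)<.005)&(np.hypot(*(P[:,:2]-ctr).T)<.035)];print(len(B),B.mean(0))
H=P[(P[:,2]>.08)];print(len(H))
for p in H: print(np.round(p*1000).astype(int),end=' ')
E
```

```text
2160 (0.5730077028274536, -0.039077166467905045) 0.07594399899244308 0.05340250274957664
317 [ 0.57323491 -0.03856054  0.07138696]
782
[ 462   -1 1043] [ 462   -1 1043] [ 462   -1 1043] [ 462   -1 1043] [670 -97  88] [670 -99  88] [ 670 -102   88] [ 671 -104   87] [ 670 -107   88] [ 462   -1 1043] [669 -95  84] [667 -97  90] [668 -99  88] [ 667 -101   92] [ 667 -104   92] [ 668 -107   88] [ 668 -109   89] [665 -94  90] [665 -97  88] [665 -99  89] [ 665 -102   90] [ 665 -104   90] [ 665 -106   90] [ 665 -109   89] [ 666 -112   84] [ 462   -1 1043] [663 -95  86] [664 -97  85] [663 -99  89] [ 661 -101   95] [ 662 -104   92] [ 663 -107   87] [ 662 -109   90] [ 663 -112   87] [660 -95  88] [660 -97  88] [660 -99  91] [ 660 -101   92] [ 660 -104   90] [ 660 -106   90] [ 661 -109   87] [ 662 -112   82] [658 -94  89] [659 -97  85] [658 -99  86] [ 657 -101   91] [ 658 -104   89] [ 658 -107   88] [ 658 -109   90] [656 -92  88] [656 -95  87] [655 -97  88] [656 -99  88] [ 656 -102   88] [ 656 -104   88] [ 656 -107   87] [ 656 -109   87] [653 -92  87] [653 -94  88] [654 -97  84] [653 -99  88] [ 6
[... 9519 characters left out ...]
[480 -86  90] [480 -88  90] [480 -91  86] [480 -93  89] [480 -95  87] [480 -98  85] [478 -79  82] [478 -81  87] [478 -83  90] [478 -86  92] [478 -88  92] [478 -90  91] [478 -93  90] [478 -95  91] [478 -98  86] [476 -81  89] [476 -83  89] [476 -86  92] [476 -88  90] [476 -90  93] [476 -93  92] [476 -95  88] [476 -98  88] [473 -81  86] [473 -83  89] [473 -86  91] [473 -88  93] [473 -91  88] [473 -93  89] [473 -95  92] [473 -98  87] [471 -82  82] [471 -83  88] [471 -86  88] [471 -88  92] [471 -90  90] [471 -93  87] [471 -95  87] [ 462   -1 1043] [ 462   -1 1043] [469 -84  85] [469 -86  87] [469 -88  87] [469 -91  88] [469 -93  88] [469 -96  82] [ 462   -1 1043] [ 462   -1 1043] [ 462   -1 1043]
```

View pics/crop.png

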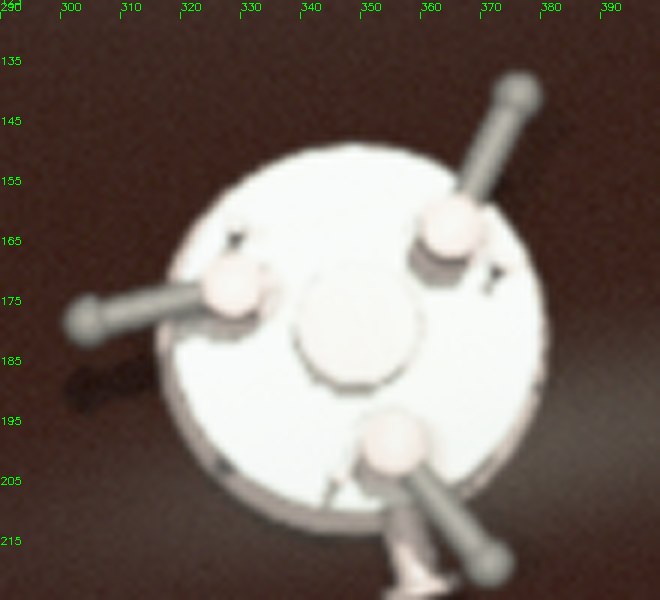

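The crop gives these hub and tip positions, in pixels:

| Bolt | Hub | Tip |
|---|---|---|
| 1 | (355,198) | (371,218) |
| 2 | (328,172) | (304,178) |
| 3 | (365,162) | (376,140) |

The stop pins are dark marks near (345,206), (329,164) and (372,170). The plan is to push each rod with the closed fingers along an arc, with the tool turning along with the lever.

```bash
cat >> h.py <<'E'
C=np.array([.573,-.0387]); a0=195.3
def geo(P):
    out=[]
    for k in range(3):
        o=a0-120*k; hub=C+.052*np.array([np.cos(np.radians(o)),np.sin(np.radians(o))])
        d=P[:,:2]-hub; r=np.hypot(*d.T)
        m=(r>.018)&(r<.068)&(P[:,2]>.082)&(P[:,2]<.1)
        v=d[m].sum(0); th=np.degrees(np.arctan2(v[1],v[0]))
        rel=(th-o+180)%360-180
        out.append((hub,th,.875-np.radians(rel),o-50.13)); 
    return out
def rel(pos,yaw,tx,ty,tz):
    d=np.array([tx,ty])-pos[:2]; y=np.radians(yaw); 
    return np.array([d@[np.cos(y),np.sin(y)], d@[np.sin(y),-np.cos(y)], pos[2]-tz])
def pose(hub,th,r,off):
    t=np.radians(th);u=np.array([np.cos(t),np.sin(t)]);n=np.array([-u[1],u[0]]);return hub+r*u+off*n
E
python3 - <<'E'
from h import *
c=dict(np.load("top.npz"));P=np.load("P.npy")
for g in geo(P): print(np.round(g[0],4),*np.round(g[1:],2))
hub,th,_,_=geo(P)[0]; t=pose(hub,th,.040,.040); print("b1 approach",t,rel(np.array([.189,.648,.246]),-16.3,*t,.15)/1)
z=c["range_z"][180:250,20:100]; print("bottle depth",np.percentile(z[z>0],[2,20,50]))
E
```

```text
[ 0.5228 -0.0524] -143.83 0.51 145.17
[0.5862 0.0116] 101.41 0.42 25.17
[ 0.61   -0.0753] -29.61 0.61 -94.83
b1 approach [ 0.51416302 -0.10832004] [0.52436704 0.63465754 0.096     ]
bottle depth [0.83639469 0.86202941 0.92694262]
```

{"name": "apply_moves", "arguments": {"targets": [[0, 0.025, 0.03, 0, 0, 0, 0], [0, 0.025, 0.03, 0, 0, 0, 0], [0, 0.025, 0.03, 0, 0, 0, 0], [0, 0.025, 0.03, 0, 0, 0, 0], [0, 0.025, 0.03, 0, 0, 0, 0], [0, 0.025, 0.03, 0, 0, 0, 0], [0, 0.025, 0.03, 0, 0, 0, 0], [0, 0.025, 0.03, 0, 0, 0, 0], [0, 0.025, 0.03, 0, 0, 0, 0], [0, 0.025, 0.03, 0, 0, 0, 0], [0, 0.025, 0.03, 0, 0, 0, 0], [0, 0.025, 0.03, 0, 0, 0, 0], [0, 0.025, 0.03, 0, 0, 0, 0], [0, 0.025, 0.03, 0, 0, 0, 0], [0, 0.025, 0.03, 0, 0, 0, 0], [0, 0.025, 0.03, 0, 0, 0, 0], [0, 0.025, 0.03, 0, 0, 0, 0], [0, 0.025, 0.03, 0, 0, 0, 0]]}}

```text
time_s: 1.6
tcp_pos: [0.4699, 0.0016, 0.2456]
eef_rot: [-180.0, -0.0, -16.3]
contact_force: [1.2, 1.2, 0.2]
gripper_width: 0.0002
gripper_force: 0.0
```

{"name": "apply_moves", "arguments": {"targets": [[0, 0.0244, 0.0311, 0, 0, 0, 0], [0, 0.0244, 0.0311, 0, 0, 0, 0], [0, 0.0244, 0.0311, 0, 0, 0, 0], [0, 0, 0, 0.02, 0, 0, -0.074], [0, 0, 0, 0.02, 0, 0, -0.074], [0, 0, 0, 0.02, 0, 0, -0.074], [0, 0, 0, 0.02, 0, 0, -0.074], [0, 0, 0, 0.015, 0, 0, -0.074], [0, 0, 0, 0, 0, 0, -0.074], [0, 0, 0, 0, 0, 0, -0.074], [0, 0, 0, 0, 0, 0, -0.074], [0, 0, 0, 0, 0, 0, 0]]}}

```text
time_s: 2.6
tcp_pos: [0.5137, -0.1065, 0.1502]
eef_rot: [-180.0, 0.0, 37.3]
contact_force: [-0.7, -0.2, 0.9]
gripper_width: 0.0006
gripper_force: 0.0
```

```bash
python3 - <<'E'
from plant import *
import cv2,numpy as np
for n in ("wrist",):
    c=capture(n);np.savez(n,**c);cv2.imwrite(f"pics/{n}1.png",c["frame"][:,:,::-1])
s=get_state();print(s["tcp_pos"],s["eef_rot"])
E
```

```text
[ 0.51373894 -0.10647953  0.15025373] [-1.79976756e+02  2.92306487e-02  3.69047228e+01]
```

View pics/wrist1.png

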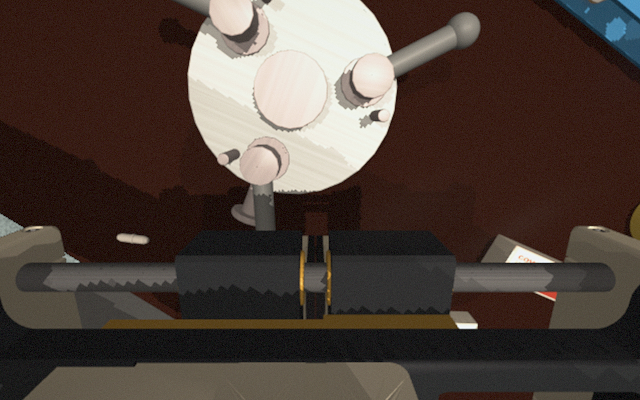

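The wrist view shows the bolt 1 lever at about (265,205), just left of the closed fingers, with its pin at (228,157). I'll descend and move sideways to make contact.

{"name": "apply_moves", "arguments": {"targets": [[0, 0, 0, 0.025, 0, 0, 0], [0, 0, 0, 0.025, 0, 0, 0], [0, 0, 0, 0.016, 0, 0, 0], [0, 0, 0, 0, 0, 0, 0], [0, 0, -0.003, 0, 0, 0, 0], [0, 0, -0.003, 0, 0, 0, 0], [0, 0, -0.003, 0, 0, 0, 0], [0, 0, -0.002, 0, 0, 0, 0], [0, 0, 0, 0, 0, 0, 0]]}}

```text
time_s: 3.4
tcp_pos: [0.5075, -0.0973, 0.0855]
eef_rot: [180.0, -0.1, 37.0]
contact_force: [-0.4, 0.3, -0.1]
gripper_width: 0.0005
gripper_force: 0.0
```

{"name": "apply_moves", "arguments": {"targets": [[0, -0.0019, -0.0029, 0, 0, 0, 0.0444], [0, -0.0019, -0.0029, 0, 0, 0, 0.0444], [0, -0.0019, -0.0029, 0, 0, 0, 0.0444], [0, -0.0019, -0.0029, 0, 0, 0, 0.0444], [0, -0.0019, -0.0029, 0, 0, 0, 0.0444], [0, -0.0019, -0.0029, 0, 0, 0, 0.0444], [0, -0.0019, -0.0029, 0, 0, 0, 0.0444], [0, -0.0019, -0.0029, 0, 0, 0, 0.0444]]}}

```text
time_s: 4.07
tcp_pos: [0.4858, -0.0824, 0.0856]
eef_rot: [180.0, -0.2, 4.9]
contact_force: [3.3, -2.3, -0.3]
gripper_width: 0.0005
gripper_force: 1.2
```

```bash
cat > look.py <<'E'
import sys,cv2
from plant import *
from h import *
k=int(sys.argv[1])-1; s=get_state();p=s["tcp_pos"];y=s["eef_rot"][2]
hub=geo(np.load("P.npy"))[k][0]
print("hub->tcp in tool",-rel(p,y,*hub,0)[:2],p,y,s["contact_force"])
c=capture("top");z=c["range_z"];K=c["camera_matrix"]
v,u=np.mgrid[120:235,280:400];zz=z[v,u]
Q=np.stack([(u-K[0,2])/K[0,0]*zz,(v-K[1,2])/K[1,1]*zz,zz],-1).reshape(-1,3)@c["T"][:3,:3].T+c["T"][:3,3]
for g in geo(Q): print(np.round(g[1:],2))
f=c["frame"][120:245,270:420]
if len(sys.argv)>2: cv2.imwrite(sys.argv[2],cv2.resize(f,None,fx=4,fy=4,interpolation=cv2.INTER_CUBIC)[:,:,::-1])
E
python3 look.py 1 pics/a1.png
```

```text
hub->tcp in tool [-0.03944655  0.0267048 ] [ 0.48580466 -0.08237698  0.08556857] 4.867472978350942 [ 3.33685693 -2.34223662 -0.31667249]
[  0.    -2.   145.17]
[101.8    0.41  25.17]
[-29.6    0.61 -94.83]
```

View pics/a1.png

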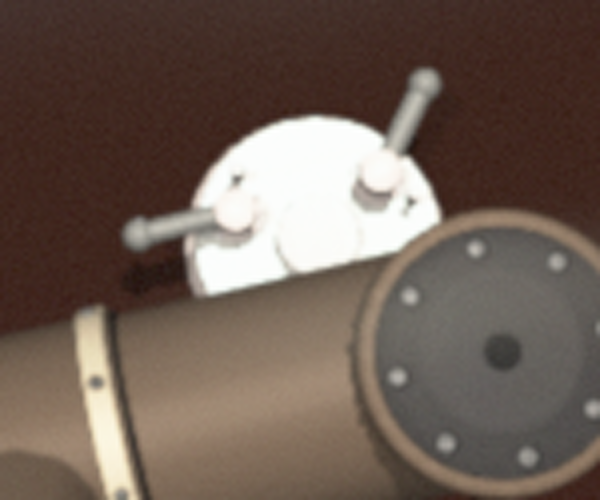

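Bolts 2 and 3 haven't moved. The arm hides bolt 1, but the contact force of about 4 N is consistent with pushing the lever. I'll continue the arc.

{"name": "apply_moves", "arguments": {"targets": [[0, -0.0019, -0.0029, 0, 0, 0, 0.0444], [0, -0.0019, -0.0029, 0, 0, 0, 0.0444], [0, -0.0019, -0.0029, 0, 0, 0, 0.0444], [0, -0.0019, -0.0029, 0, 0, 0, 0.0444], [0, -0.0019, -0.0029, 0, 0, 0, 0.0444], [0, -0.0019, -0.0029, 0, 0, 0, 0.0444], [0, -0.0019, -0.0029, 0, 0, 0, 0.0444], [0, -0.0019, -0.0029, 0, 0, 0, 0.0444]]}}

```text
time_s: 4.78
tcp_pos: [0.4744, -0.0575, 0.0854]
eef_rot: [-179.9, -0.1, -27.0]
contact_force: [3.9, -2.8, -0.5]
gripper_width: 0.0001
gripper_force: 1.8
```

```bash
python3 look.py 1; python3 - <<'E'
from plant import *
import cv2
cv2.imwrite("pics/w2.png",capture("wrist")["frame"][:,:,::-1])
E
```

```text
hub->tcp in tool [-0.0408617   0.02652825] [ 0.47439196 -0.05751279  0.08539366] -26.99364781523019 [ 3.86047162 -2.77123637 -0.47525192]
[  0.    -2.   145.17]
[101.51   0.42  25.17]
[-29.57   0.61 -94.83]
```

View pics/w2.png

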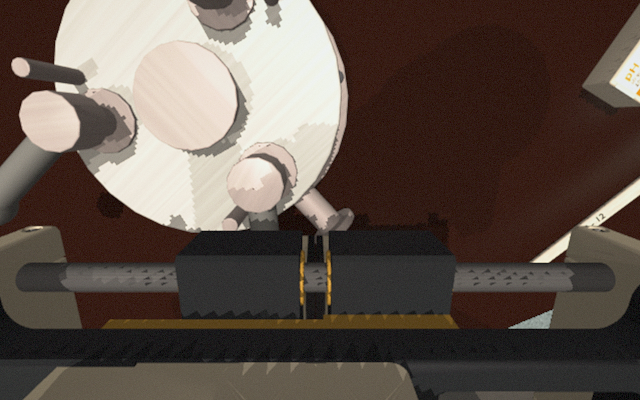

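The wrist view shows the bolt 1 lever at about (262,215), close to its pin at (235,222). I'll finish with small steps.

{"name": "apply_moves", "arguments": {"targets": [[0, -0.0009, -0.0014, 0, 0, 0, 0.0222], [0, -0.0009, -0.0014, 0, 0, 0, 0.0222], [0, -0.0009, -0.0014, 0, 0, 0, 0.0222], [0, -0.0009, -0.0014, 0, 0, 0, 0.0222], [0, 0, 0, 0, 0, 0, 0]]}}

```text
time_s: 5.3
tcp_pos: [0.4732, -0.051, 0.0849]
eef_rot: [-180.0, -0.0, -34.8]
contact_force: [2.3, -2.5, 1.1]
gripper_width: 0.0003
gripper_force: 1.4
```

{"name": "apply_moves", "arguments": {"targets": [[0, 0, -0.0015, 0, 0, 0, 0], [0, 0, -0.0015, 0, 0, 0, 0], [0, 0, 0, 0, 0, 0, 0]]}}

```text
time_s: 5.55
tcp_pos: [0.4746, -0.0485, 0.0846]
eef_rot: [180.0, 0.0, -34.8]
contact_force: [-0.3, -2.0, 1.3]
gripper_width: 0.0003
gripper_force: 1.2
```

{"name": "apply_moves", "arguments": {"targets": [[0, 0, -0.0015, 0, 0, 0, 0.01], [0, 0, -0.0015, 0, 0, 0, 0.01], [0, 0, 0, 0, 0, 0, 0]]}}

```text
time_s: 5.8
tcp_pos: [0.4756, -0.0463, 0.0843]
eef_rot: [179.9, 0.1, -36.8]
contact_force: [-2.2, -3.5, 2.5]
gripper_width: 0.0003
gripper_force: 2.2
```

{"name": "apply_moves", "arguments": {"targets": [[0, 0, -0.0015, 0, 0, 0, 0], [0, 0, -0.0015, 0, 0, 0, 0], [0, 0, 0, 0, 0, 0, 0]]}}

```text
time_s: 6.05
tcp_pos: [0.4757, -0.0458, 0.0842]
eef_rot: [179.7, 0.1, -36.7]
contact_force: [-5.3, -15.5, 7.0]
gripper_width: -0.0
gripper_force: 7.6
```

The force jumped to about 17 N, so the lever is on its stop. I'll back off, lift and check.

{"name": "apply_moves", "arguments": {"targets": [[0, 0, 0.004, 0, 0, 0, 0], [0, 0, 0.01, 0, 0, 0, 0], [0, 0, 0, -0.03, 0, 0, 0], [0, 0, 0, -0.03, 0, 0, 0], [0, -0.02, 0, -0.03, 0, 0, 0], [0, -0.03, 0, -0.01, 0, 0, 0], [0, 0, 0, 0, 0, 0, 0]]}}

```text
time_s: 6.63
tcp_pos: [0.4284, -0.0234, 0.1873]
eef_rot: [-179.7, -0.1, -36.7]
contact_force: [-0.6, -0.9, -1.1]
gripper_width: 0.0004
gripper_force: 0.0
```

```bash
python3 look.py 1 pics/a2.png; python3 - <<'E'
from plant import *
import cv2,numpy as np
c=capture("wrist");np.savez("w3",**c);cv2.imwrite("pics/w3.png",c["frame"][:,:,::-1])
E
```

```text
hub->tcp in tool [-0.09308029  0.0331092 ] [ 0.42842285 -0.02335262  0.18725705] -36.69259834842248 [-0.61263078 -0.85570215 -1.06427165]
[140.24   1.84 145.17]
[101.66   0.41  25.17]
[-29.52   0.61 -94.83]
```

View pics/w3.png

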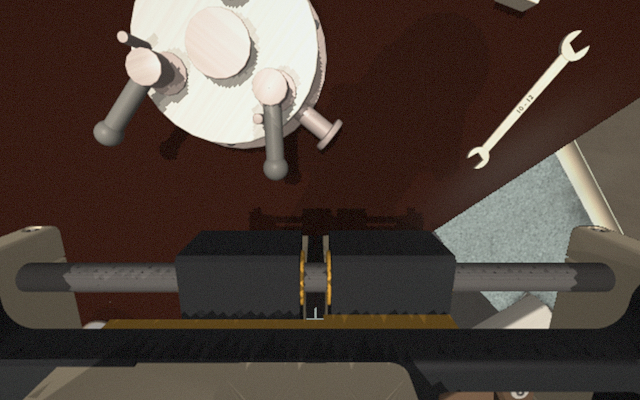

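The wrist view shows the bolt 1 lever, hub (270,85) and tip (275,168), lying against its pin at (258,118). I'll confirm the angle and plan bolt 2.

```bash
python3 - <<'E'
from h import *
from plant import get_state
c=dict(np.load("w3.npz"));G=geo(np.load("P.npy"))
h=ray(c,270,85,.091);t=ray(c,275,168,.083);v=(t-h)[:2];print(h,t,np.hypot(*v),np.degrees(np.arctan2(v[1],v[0])),"stop 145.2")
s=get_state();p=s["tcp_pos"];y=s["eef_rot"][2]
hub,th=G[1][:2];t=pose(hub,th,.04,.042);print("b2",t,"yaw",th-180,rel(p,y,*t,.16),y)
hub,th=G[2][:2];t=pose(hub,th,.04,.042);print("b3",t,"yaw",th)
E
```

```text
[ 0.52362545 -0.05401453  0.091     ] [ 0.47457889 -0.01821876  0.083     ] 0.06071986299037761 143.8768208546514 stop 145.2
b2 [0.53711056 0.04249578] yaw -78.5867099159234 [ 0.04648957 -0.11759975  0.02538629] -36.60600926598178
b3 [ 0.66548868 -0.05852122] yaw -29.605990317933557
```

Bolt 1 is home: 144° measured against a stop at 145°. Next is bolt 2.

{"name": "apply_moves", "arguments": {"targets": [[0, 0.0116, -0.0294, 0, 0, 0, 0], [0, 0.0116, -0.0294, 0, 0, 0, 0], [0, 0.0116, -0.0294, 0, 0, 0, 0], [0, 0.0116, -0.0294, 0, 0, 0, 0], [0, 0, 0, 0, 0, 0, 0.0776], [0, 0, 0, 0, 0, 0, 0.0776], [0, 0, 0, 0, 0, 0, 0.0776], [0, 0, 0, 0.01, 0, 0, 0.0776], [0, 0, 0, 0.01, 0, 0, 0.0776], [0, 0, 0, 0.017, 0, 0, 0.0776], [0, 0, 0, 0, 0, 0, 0]]}}

```text
time_s: 7.65
tcp_pos: [0.5357, 0.0407, 0.1436]
eef_rot: [179.7, -0.0, -79.0]
contact_force: [-0.7, -0.1, -1.3]
gripper_width: 0.0003
gripper_force: 0.0
```

{"name": "apply_moves", "arguments": {"targets": [[0, 0, 0, 0.02, 0, 0, 0], [0, 0, 0, 0.02, 0, 0, 0], [0, 0, 0, 0.0186, 0, 0, 0], [0, 0, 0, 0, 0, 0, 0], [0, 0, -0.004, 0, 0, 0, 0], [0, 0, -0.004, 0, 0, 0, 0], [0, 0, -0.004, 0, 0, 0, 0], [0, 0, -0.004, 0, 0, 0, 0], [0, 0, -0.001, 0, 0, 0, 0], [0, 0, 0, 0, 0, 0, 0]]}}

```text
time_s: 8.48
tcp_pos: [0.5545, 0.0451, 0.0895]
eef_rot: [-179.9, 0.0, -78.6]
contact_force: [-0.0, -0.3, 0.2]
gripper_width: 0.0005
gripper_force: 0.0
```

```bash
python3 look.py 2
```

```text
hub->tcp in tool [-0.03912117  0.02440223] [0.55454297 0.04512489 0.08947084] -78.60161536075161 [-0.01174799 -0.33421146  0.1595098 ]
[143.62   1.78 145.17]
[ 0.    2.19 25.17]
[-29.33   0.61 -94.83]
```

{"name": "apply_moves", "arguments": {"targets": [[0, 0, 0, 0.004, 0, 0, 0], [0, -0.0017, -0.0029, 0, 0, 0, 0.0444], [0, -0.0017, -0.0029, 0, 0, 0, 0.0444], [0, -0.0017, -0.0029, 0, 0, 0, 0.0444], [0, -0.0017, -0.0029, 0, 0, 0, 0.0444], [0, -0.0017, -0.0029, 0, 0, 0, 0.0444], [0, -0.0017, -0.0029, 0, 0, 0, 0.0444], [0, -0.0017, -0.0029, 0, 0, 0, 0.0444], [0, -0.0017, -0.0029, 0, 0, 0, 0.0444], [0, -0.0017, -0.0029, 0, 0, 0, 0.0444]]}}

```text
time_s: 9.37
tcp_pos: [0.58, 0.0583, 0.0845]
eef_rot: [179.9, -0.0, -114.8]
contact_force: [-2.7, 3.1, -0.4]
gripper_width: 0.0003
gripper_force: 1.5
```

```bash
python3 look.py 2
```

```text
hub->tcp in tool [-0.03981731  0.02521387] [0.57998323 0.05831587 0.08448855] -114.76927724348306 [-2.65555705  3.09112538 -0.43724532]
[143.5    1.78 145.17]
[-3.78  2.26 25.17]
[-29.62   0.61 -94.83]
```

Contact is good. Yaw has 40° to go.

{"name": "apply_moves", "arguments": {"targets": [[0, -0.0017, -0.0029, 0, 0, 0, 0.0444], [0, -0.0017, -0.0029, 0, 0, 0, 0.0444], [0, -0.0017, -0.0029, 0, 0, 0, 0.0444], [0, -0.0017, -0.0029, 0, 0, 0, 0.0444], [0, -0.0017, -0.0029, 0, 0, 0, 0.0444], [0, -0.0017, -0.0029, 0, 0, 0, 0.0444], [0, -0.0017, -0.0029, 0, 0, 0, 0.0444], [0, -0.0017, -0.0029, 0, 0, 0, 0.0444], [0, -0.0009, -0.0014, 0, 0, 0, 0.0222], [0, -0.0009, -0.0014, 0, 0, 0, 0.0222], [0, 0, 0, 0, 0, 0, 0]]}}

```text
time_s: 10.33
tcp_pos: [0.6099, 0.053, 0.0846]
eef_rot: [180.0, 0.0, -150.5]
contact_force: [-0.1, 1.8, -1.5]
gripper_width: 0.0002
gripper_force: 0.8
```

```bash
python3 look.py 2
```

```text
hub->tcp in tool [-0.04105015  0.0243891 ] [0.60994011 0.05302415 0.08456454] -150.53627368038187 [-0.1425291   1.81889698 -1.48414644]
[143.19   1.78 145.17]
[ 0.    2.19 25.17]
[-29.34   0.61 -94.83]
```

{"name": "apply_moves", "arguments": {"targets": [[0, -0.0009, -0.0014, 0, 0, 0, 0.0222], [0, -0.0009, -0.0014, 0, 0, 0, 0.0222], [0, 0, -0.001, 0, 0, 0, 0], [0, 0, 0, 0, 0, 0, 0]]}}

```text
time_s: 10.72
tcp_pos: [0.6132, 0.0503, 0.0848]
eef_rot: [180.0, -0.0, -154.4]
contact_force: [0.3, 3.3, -1.3]
gripper_width: 0.0003
gripper_force: 1.2
```

{"name": "apply_moves", "arguments": {"targets": [[0, 0, -0.0015, 0, 0, 0, 0.005], [0, 0, -0.0015, 0, 0, 0, 0.005], [0, 0, 0, 0, 0, 0, 0]]}}

```text
time_s: 10.97
tcp_pos: [0.6146, 0.0483, 0.0849]
eef_rot: [179.9, 0.0, -155.4]
contact_force: [-0.7, 7.9, -1.7]
gripper_width: 0.0001
gripper_force: 3.8
```

{"name": "apply_moves", "arguments": {"targets": [[0, 0, -0.0012, 0, 0, 0, 0], [0, 0, 0, 0, 0, 0, 0], [0, 0, 0, 0, 0, 0, 0]]}}

```text
time_s: 11.22
tcp_pos: [0.6147, 0.0482, 0.085]
eef_rot: [179.9, 0.1, -155.4]
contact_force: [-4.4, 12.6, 0.3]
gripper_width: 0.0002
gripper_force: 6.6
```

{"name": "apply_moves", "arguments": {"targets": [[0, 0, -0.001, 0, 0, 0, 0], [0, 0, 0, 0, 0, 0, 0], [0, 0, 0.005, 0, 0, 0, 0], [0, 0, 0.01, 0, 0, 0, 0], [0, 0, 0, -0.03, 0, 0, 0], [0, 0, 0, -0.03, 0, 0, 0], [0, 0, 0, -0.02, 0, 0, 0], [0, -0.03, 0, -0.02, 0, 0, 0], [0, -0.02, 0, 0, 0, 0, 0], [0, 0, 0, 0, 0, 0, 0]]}}

```text
time_s: 12.05
tcp_pos: [0.658, 0.0811, 0.1866]
eef_rot: [-179.9, 0.2, -155.4]
contact_force: [-0.2, -0.5, -0.6]
gripper_width: 0.0006
gripper_force: 0.0
```

```bash
python3 look.py 2; python3 - <<'E'
from plant import *
import cv2,numpy as np
c=capture("wrist");np.savez("w4",**c);cv2.imwrite("pics/w4.png",c["frame"][:,:,::-1])
E
```

```text
hub->tcp in tool [-0.09425121  0.0332416 ] [0.65804232 0.08106962 0.18664096] -155.3902188374529 [-0.23392267 -0.51636344 -0.61655292]
[143.19   1.78 145.17]
[23.07  1.79 25.17]
[-29.62   0.61 -94.83]
```

View pics/w4.png

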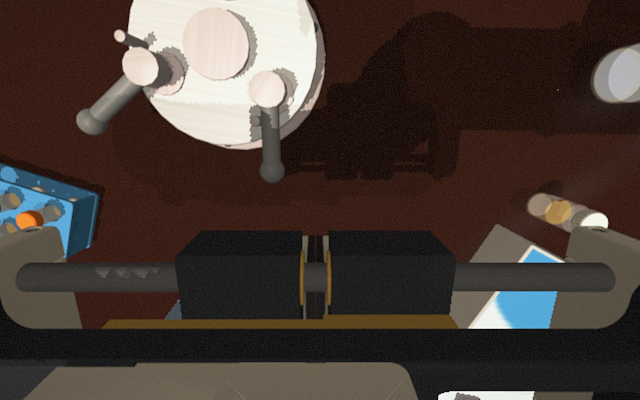

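Bolt 2's lever, hub (268,88) and tip (272,170), is against its pin at (256,118). Bolt 3 is next. I'll unwind the wrist so joint 6 stays in range.

{"name": "apply_moves", "arguments": {"targets": [[0, 0, 0, 0, 0, 0, -0.0777], [0, 0, 0, 0, 0, 0, -0.0777], [0, 0, 0, 0, 0, 0, -0.0777], [0, 0, 0, 0, 0, 0, -0.0777], [0, 0, 0, 0, 0, 0, -0.0777], [0, 0, 0, 0, 0, 0, -0.0777], [0, 0, 0, 0, 0, 0, -0.0777], [0, 0, 0, 0, 0, 0, -0.0777], [0, 0, 0, 0, 0, 0, -0.0777], [0, 0, 0, 0, 0, 0, -0.0777], [0, 0, 0, 0, 0, 0, -0.0777], [0, 0, 0, 0, 0, 0, -0.0777], [0, 0, 0, 0, 0, 0, -0.0777], [0, 0, 0, 0, 0, 0, -0.0777], [0, 0, 0, 0, 0, 0, -0.0777], [0, 0, 0, 0, 0, 0, -0.0777], [0, 0, 0, 0, 0, 0, -0.0777], [0, 0, 0, 0, 0, 0, -0.0777], [0, 0, 0, 0, 0, 0, 0]]}}

```text
time_s: 13.73
tcp_pos: [0.6537, 0.0793, 0.1845]
eef_rot: [179.9, 0.0, -29.2]
contact_force: [-0.2, -0.6, 0.5]
gripper_width: 0.0004
gripper_force: 0.0
```

{"name": "apply_moves", "arguments": {"targets": [[0, 0.0188, 0.0294, 0, 0, 0, 0], [0, 0.0188, 0.0294, 0, 0, 0, 0], [0, 0.0188, 0.0294, 0, 0, 0, 0], [0, 0.0188, 0.0294, 0, 0, 0, 0], [0, 0, 0, 0.02, 0, 0, 0], [0, 0, 0, 0.02, 0, 0, 0], [0, 0, 0, 0, 0, 0, 0]]}}

```text
time_s: 14.32
tcp_pos: [0.6589, -0.0607, 0.1407]
eef_rot: [179.8, 0.3, -29.9]
contact_force: [-1.3, 0.7, -1.6]
gripper_width: 0.0003
gripper_force: 0.0
```

```bash
python3 look.py 3
```

```text
hub->tcp in tool [ 0.0351536  -0.03703874] [ 0.65890944 -0.06072488  0.14067984] -29.939191520836427 [-1.33220061  0.74048513 -1.63556072]
[143.27   1.78 145.17]
[23.17  1.78 25.17]
[-36.78   0.74 -94.83]
```

{"name": "apply_moves", "arguments": {"targets": [[0, 0.004, -0.004, 0, 0, 0, 0], [0, 0, 0, 0.02, 0, 0, 0], [0, 0, 0, 0.02, 0, 0, 0], [0, 0, 0, 0.016, 0, 0, 0], [0, 0, 0, 0, 0, 0, 0], [0, 0, 0.004, 0, 0, 0, 0], [0, 0, 0.004, 0, 0, 0, 0], [0, 0, 0.004, 0, 0, 0, 0], [0, 0, 0, 0, 0, 0, 0]]}}

```text
time_s: 15.12
tcp_pos: [0.6621, -0.0689, 0.0906]
eef_rot: [-179.9, -0.1, -29.6]
contact_force: [0.6, 0.3, 0.3]
gripper_width: 0.0002
gripper_force: 0.0
```

```bash
python3 look.py 3
```

```text
hub->tcp in tool [ 0.04216117 -0.03124797] [ 0.66205441 -0.06892539  0.09060029] -29.593015582275804 [0.60625943 0.26514072 0.32902056]
[143.14   1.79 145.17]
[23.15  1.79 25.17]
[-80.17   1.49 -94.83]
```

{"name": "apply_moves", "arguments": {"targets": [[0, -0.002, 0.003, 0.005, 0, 0, 0], [0, 0, 0.003, 0, 0, 0, 0], [0, 0.0018, 0.0029, 0, 0, 0, 0.0444], [0, 0.0018, 0.0029, 0, 0, 0, 0.0444], [0, 0.0018, 0.0029, 0, 0, 0, 0.0444], [0, 0.0018, 0.0029, 0, 0, 0, 0.0444], [0, 0.0018, 0.0029, 0, 0, 0, 0.0444], [0, 0.0018, 0.0029, 0, 0, 0, 0.0444], [0, 0.0018, 0.0029, 0, 0, 0, 0.0444], [0, 0.0018, 0.0029, 0, 0, 0, 0.0444], [0, 0, 0, 0, 0, 0, 0]]}}

```text
time_s: 16.08
tcp_pos: [0.6514, -0.0991, 0.0838]
eef_rot: [-180.0, 0.0, -61.7]
contact_force: [0.0, 1.6, 0.6]
gripper_width: 0.0003
gripper_force: 0.4
```

```bash
python3 look.py 3
```

```text
hub->tcp in tool [ 0.04057799 -0.02523533] [ 0.65140613 -0.09906188  0.0838491 ] -61.72920174988655 [0.01052326 1.55422229 0.60353726]
[143.26   1.78 145.17]
[23.36  1.78 25.17]
[-92.15   1.7  -94.83]
```

{"name": "apply_moves", "arguments": {"targets": [[0, 0.0018, 0.0029, 0, 0, 0, 0.0444], [0, 0.0018, 0.0029, 0, 0, 0, 0.0444], [0, 0.0018, 0.0029, 0, 0, 0, 0.0444], [0, 0.0018, 0.0029, 0, 0, 0, 0.0444], [0, 0.0018, 0.0029, 0, 0, 0, 0.0444], [0, 0.0018, 0.0029, 0, 0, 0, 0.0444], [0, 0.0018, 0.0029, 0, 0, 0, 0.0444], [0, 0.0009, 0.0014, 0, 0, 0, 0.0222], [0, 0.0009, 0.0014, 0, 0, 0, 0.0222], [0, 0, 0, 0, 0, 0, 0]]}}

```text
time_s: 16.97
tcp_pos: [0.6334, -0.1183, 0.0842]
eef_rot: [-179.9, 0.0, -93.4]
contact_force: [1.4, 1.6, -0.1]
gripper_width: 0.0003
gripper_force: 0.8
```

```bash
python3 look.py 3
```

```text
hub->tcp in tool [ 0.04158401 -0.02601058] [ 0.63342691 -0.11834807  0.08420019] -93.44425471015721 [ 1.43357779  1.56978418 -0.12169625]
[143.41   1.78 145.17]
[20.36  1.83 25.17]
[-98.1    1.81 -94.83]
```

{"name": "apply_moves", "arguments": {"targets": [[0, 0, 0.0015, 0, 0, 0, 0.01], [0, 0, 0.0015, 0, 0, 0, 0.01], [0, 0, 0, 0, 0, 0, 0]]}}

```text
time_s: 17.27
tcp_pos: [0.6301, -0.1187, 0.0842]
eef_rot: [-180.0, -0.0, -95.3]
contact_force: [2.9, -2.2, -0.1]
gripper_width: 0.0005
gripper_force: 1.4
```

{"name": "apply_moves", "arguments": {"targets": [[0, 0, 0.0012, 0, 0, 0, 0], [0, 0, 0.0012, 0, 0, 0, 0], [0, 0, 0, 0, 0, 0, 0]]}}

```text
time_s: 17.52
tcp_pos: [0.6298, -0.1185, 0.0844]
eef_rot: [-179.7, -0.0, -95.2]
contact_force: [8.9, -4.8, -4.2]
gripper_width: 0.0006
gripper_force: 4.7
```

{"name": "apply_moves", "arguments": {"targets": [[0, 0, 0.0012, 0, 0, 0, 0], [0, 0, 0, 0, 0, 0, 0]]}}

```text
time_s: 17.68
tcp_pos: [0.6297, -0.1185, 0.0845]
eef_rot: [-179.6, -0.0, -95.2]
contact_force: [12.9, -6.0, -6.5]
gripper_width: 0.0003
gripper_force: 6.4
```

{"name": "apply_moves", "arguments": {"targets": [[0, 0, -0.005, 0, 0, 0, 0], [0, 0, -0.01, 0, 0, 0, 0], [0, 0, 0, -0.03, 0, 0, 0], [0, 0, 0, -0.03, 0, 0, 0], [0, 0, 0, -0.03, 0, 0, 0], [0, -0.02, -0.01, -0.02, 0, 0, 0], [0, -0.03, -0.02, 0, 0, 0, 0], [0, -0.03, -0.02, 0, 0, 0, 0], [0, -0.03, -0.02, 0, 0, 0, 0], [0, -0.03, -0.02, 0, 0, 0, 0], [0, 0, 0, 0, 0, 0, 0], [0, 0, 0, 0, 0, 0, 0]]}}

```text
time_s: 18.68
tcp_pos: [0.7442, 0.0138, 0.1922]
eef_rot: [179.8, -0.0, -95.2]
contact_force: [-0.5, -0.6, -0.4]
gripper_width: 0.0002
gripper_force: 0.0
```

```bash
python3 look.py 3; python3 - <<'E'
from plant import *
import cv2,numpy as np
a=cv2.resize(capture("scene")["frame"][60:330,160:500],None,fx=1.3,fy=1.3);b=capture("wrist")["frame"]
b=cv2.resize(b,None,fx=.55,fy=.55);h=max(a.shape[0],b.shape[0])
o=np.hstack([cv2.copyMakeBorder(i,0,h-i.shape[0],0,0,0) for i in(a,b)])
print(o.shape);cv2.imwrite("pics/f.png",o[:,:,::-1])
E
```

```text
hub->tcp in tool [-0.10079212 -0.12564403] [0.74415434 0.01381766 0.19219361] -95.15546502016875 [-0.53802904 -0.60370982 -0.43126248]
[143.28   1.78 145.17]
[23.47  1.78 25.17]
[-96.98   1.79 -94.83]
(351, 794, 3)
```

View pics/f.png

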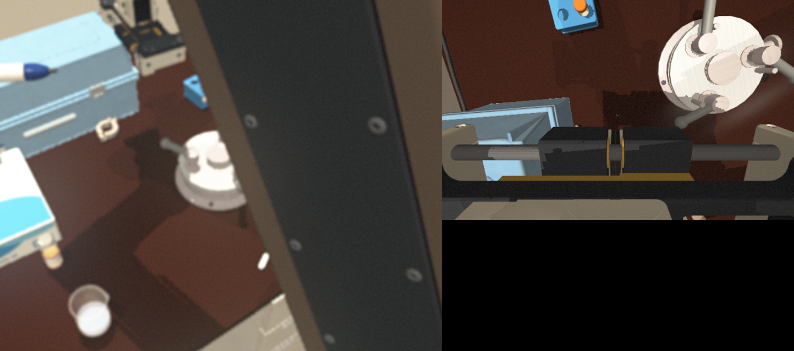

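All three bolts read 1.78–1.79 rad in the top camera's depth data, each at its stop. The final view shows the beaker and vial standing undisturbed, and the tool is clear. Handing in.

```bash
python3 -c "
from plant import *
print(close_job())"
```

```text
the job is handed in; nothing more can be done
None
```

The three bolts were turned home onto their end stops in the order 1, 2, 3, and the job was handed in at about 19 s with the tool clear; the beaker and vial were seen in place at the end, and the carton, not checked again, was never approached.

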